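# Close the tube carton and hold it up level

### The job

The open carton on the packing board holds three tested tubes: fold its two short end flaps down flat, then fold the long flap down over them. Then lift the closed carton about 10 cm off the board with the gripper and keep it level and still there for three seconds; finish while still holding it in the air. Do not tip the carton and leave the other things on the counter where they are.

Things in the scene. Friction and masses are not known exactly. Their poses are not given: they have to be found in the camera images.
- packing_board: Brown wooden board fixed to the counter, 190 x 180 mm, 12 mm thick. Origin at counter height under the middle of the carton's place; the board reaches x -130 to +60 and y -90 to +90 mm. Two steel end stops (36 mm in x, 10 mm in y, 28 mm high above the counter) stand at y = -72.5 and +72.5 mm, 2.5 mm from the carton's ends.
- carton_center (a point): Middle of the loose cardboard carton (0.2 to 0.5 kg), 40 mm above its underside. 54 mm wide in x, 130 mm long in y, walls 76 mm high, 82 mm high closed. z up, y its long way, +x to the far side with the long flap. Three tubes fixed inside end below the rim. Gripped across x on its rigid long walls; 20 to 60 N does it no harm.
- flap_left (a joint): Short end flap at the carton's +y end. Its hinge line runs along x through the point y = +63.5 mm, z = +37.5 mm from carton_center. The flap is 45 mm from hinge to free edge, 46 mm wide, 2.5 mm thick. 0 = folded flat shut, 1.57 = straight up, more = leaning outward; starts at 1.3 to 2.05. It stays where it is left; a push under 1 N turns it.
- flap_right (a joint): Short end flap at the carton's -y end, the same size and mirrored: its hinge line runs along x through y = -63.5 mm, z = +37.5 mm from carton_center. 0 = folded flat shut, 1.57 = straight up, more = leaning outward; starts at 1.3 to 2.05. It stays where it is left; a push under 1 N turns it.
- flap_long (a joint): Long flap, on the carton's +x (far) side. Its hinge line runs along y through the point x = +25.5 mm, z = +40.8 mm from carton_center. The flap is 52 mm from hinge to free edge, 128 mm wide in y, 2.5 mm thick, and covers the whole carton when shut. 0 = folded flat shut, 1.57 = straight up, more = leaning outward; starts at 1.75 to 2.1. It stays where it is left; a push under 1 N turns it.
- flap_left_edge (a point): Middle of the free edge of the +y end flap, 45 mm from its hinge line.
- flap_right_edge (a point): Middle of the free edge of the -y end flap, 45 mm from its hinge line.
- flap_long_edge (a point): Middle of the free edge of the long flap, 52 mm from its hinge line.
- canister: Bystander: brass screw-top canister, 60 mm across, 70 mm high, standing on the counter just off the far left corner of the board. Origin at the centre of its underside.
- socket_saver: Bystander: small red plastic socket saver, 26 mm across, 26 mm high, standing on the near part of the packing board. Origin at the centre of its underside.
- tube_box: Bystander: small closed cardboard box, 28 x 28 mm, 70 mm high, standing off the far right corner of the board. Origin at the centre of its underside.
- screwdriver: Bystander: screwdriver, 180 mm long, lying on the left of the counter.
- mug: Bystander: white mug, 76 mm across, 90 mm high, on the right of the counter. Origin at the centre of its underside.
There are look-alikes about, which are no part of the job. What is shaped like the part that bears carton_center but orange or pink is not meant.

How it is judged (in metres and radians):
On the way, in this order (a step that is already met when the one before it is completed fails the run):
1. both short end flaps are folded flat (within 0.15 rad) while the long flap is still open and the carton stands on its board (value of joint each of flap_left, flap_right below 0.15 rad and value of joint flap_long above 0.6 rad and z of carton_center in the frame of packing_board below 0.06 m), for 0.2 s.
2. the long flap is folded down over them, all three flat within 0.15 rad, the carton still on its board (value of joint each of flap_left, flap_right, flap_long below 0.15 rad and z of carton_center in the frame of packing_board below 0.06 m), for 0.2 s.
3. the closed carton is held by the fingers 60 to 160 mm above the board, level and still, for two seconds (value of joint each of flap_left, flap_right, flap_long below 0.15 rad and z of carton_center in the frame of packing_board between 0.112 and 0.212 m and angle between carton_center's own z axis and vertical below 0.1 rad and linear speed of carton below 0.03 m/s and angular speed of carton below 0.15 rad/s and contact force between carton and the fingers above 0.5 N and contact force between carton and packing_board below 0.05 N), for 2 s.
At the end, for the whole second after the job is handed in: The carton, all three flaps flat within 0.15 rad, is held by the fingers with its underside 60 to 160 mm above the packing board's top, level within 0.1 rad, moving slower than 30 mm/s and 0.15 rad/s, not touching the board (all of step 3); the arm keeps its last pose, push and grip.
It fails at once if the carton is tipped by more than 0.35 rad (angle between carton_center's own z axis and vertical above 0.35 rad).
It fails at once if another thing on the counter (screw-top canister, socket saver, small closed tube box, screwdriver, mug) is moved by more than 25 mm (distance of any of canister, socket_saver, tube_box, screwdriver, mug from where it was at the start of the episode above 0.025 m).
It also fails if it takes over 67 s, if anything falls off the work surface, if the arm or the gripper's body presses on something with over 40 N, if the wrist force passes 120 N, or if a joint passes its speed limit or range.

### The arm

A 6-joint arm with a two-finger parallel gripper is mounted at the origin on the work surface. World frame = base frame: x ahead of the robot, y to its left, z up, the work surface at z = 0. Lengths are in m, angles in degrees, forces in N, time in s.
With the tool pointing down it reaches from about 0.375 to 0.975 m from the base axis. Payload 3.8 kg.
Tool frame: the origin (TCP) lies at the very end of the fingers, on their centre line; the grasp point (between the pads) lies 19 mm behind it (bot.pinch_z is the distance from the TCP to the grasp point, in m); y points along the fingers, x is the direction in which the jaws open and shut, and the axes are right-handed (so a half turn about y gives the same grasp; the last joint's range is limited). The gripper opens to 88 mm and grips with 3 to 60 N. Pads are 18 mm wide; open, the fingers measure 123 mm over their backs; the gripper's body (75 mm by 187 mm) begins 45 mm behind the grasp point.
Start: joints at [66.182, 15.12, 91.902, -0, 72.978, -2.114], TCP at [0.25, 0.627, 0.239] pointing down, gripper open.
Joint ranges: [-150.88, 150.88], [-54.13, 125.18], [17.81, 147.31], [-75.09, 255.09], [0, 152.58], [-146.25, 146.25]. Speed limits (degrees/s): [147.25, 147.25, 180, 180, 180, 180].

### API

Orientations are given as [roll, pitch, yaw] about the fixed x, y, z axes, in that order (R = Rz(yaw) Ry(pitch) Rx(roll)).
In Python, from workcell import bot gives the robot as it stands. The module is installed in compiled form; this text tells all that it offers.
- The arm moves only by the tool arm_command, never from a script. Its argument "rows" is a list of rows, each a list of 7 numbers: the turn, a rotation vector about the tool's x, y, z in degrees, then the shift along the tool's x, y, z in mm, then the closure in counts, from 0 (fully open) to 255 (shut). In form: [[rx, ry, rz, dx, dy, dz, hand], ...]. A call has 1 to 8 rows; each row shifts and turns the pose as measured when the row begins, along the tool's axes as they then stand; what a row does not reach is not made up. A row lasts 1/12 s, in which the tool goes at most 41.7 mm and 7.16 degrees, less where a joint would pass 70% of its speed; a pose out of reach is approached as far as the arm can. A call with a gripper value outside its range is refused whole. The fingers move at their own pace and stop on an object; "newtons" is the grip in N (left out, the last holds). Time passes only in rows, so rows that do not move let the fingers close. It gives the time, the measured TCP pose, the force and the opening at its end, in the units of the state.
- bot.get_state(): the state, without advancing time (a new reading comes with each control period).
- bot.snapshot(name): name is "side" or "top" or "wrist"; returns a dict with "image" (420x560x3 uint8, red, green, blue), "vertical_fov" (degrees; the focal length in pixels is half the picture's height over the tangent of half this angle, whatever the lens; pixels are square), "cx", "cy" (the principal point, pixels), "D" ([k1, k2, p1, p2, k3] as OpenCV has them; the pictures are not rectified), "camera_from_world" (4x4, takes a point from world to camera coordinates); the wrist camera has in their place "T_tool_cam" (4x4, takes a point from camera to tool coordinates, whose origin is the TCP and whose axes are the tool frame's). Camera axes: x right, y up, looking along -z (the intrinsics and any distortion apply to the point x, -y, -z); pixel columns grow to the right and rows downward; lengths in m; the calibration is good to about 2 mm. A picture is of the moment at which its call begins: read the wrist's pose just before it. There is no depth.
- bot.job_done(): hands the job in, once; it reports no verdict.
Trained networks look in the newest picture that a camera, given by its name, has taken for a name from the list of things; names that differ only in an ending like _2 or _b are one class to them, and where a whole thing is asked for, a point or a joint stands for the part that bears it (a point fixed in the world has none). Each returns a list of dicts, best first, with "confidence" (0 to 1); they miss things now and then, are a little off and sometimes report something else, mostly with a low value. They report only what shows in the picture. A call takes as long as a camera call. They do not tell look-alikes from the thing itself.
- bot.find_in(camera, query): "box" ([left, top, right, bottom] in pixels, round what is visible of it).
- bot.cut_out(camera, query): "mask" (420x560 bool, what is visible of it) and "box" ([left, top, right, bottom] in pixels, round what is visible of it).
- bot.pinpoint(camera, query): "centre" ([row, column] in pixels: a listed point, or the origin of a listed thing).
The state is a dict: "time": time; "q": joint angles; "qd": joint speeds; "joint_torque": joint torques, N m; "ee_pos": TCP position; "ee_rot": TCP orientation; "contact_force": force on the tool from outside, world axes, zero at the start; "wrist_torque": the same for the moment, N m; "opening": opening from 0.0 (shut) to 1.0 (fully open).
Only numpy, scipy, OpenCV 4.12 (cv2) and the standard library are available. Lean on these libraries where they do the work, as an engineer would, in place of code of your own. Each camera call takes 0.05 s, during which the arm holds its last target.

## Working session

There is one attempt and no reset: what is moved stays moved. The work goes in short steps, Python scripts to look and compute and a tool call to move; the robot and the scene stay as the last step left them, time stands still between calls to the robot, and variables do not carry over. Pictures are saved under pics/ and viewed, and the job is handed in when it is done.

Besides the shell and the picture viewer there is one more tool, called after ">>>" in YAML: its name, and indented under it one key for each argument. arm_command: Moves the arm, as the interface text tells. Its arguments: {"type":"object","properties":{"rows":{"type":"array","items":{"type":"array","items":{"type":"number"}}},"newtons":{"type":"number"}},"required":["rows"]}

```bash
mkdir -p pics; cat > h.py <<'E'
import numpy as np,cv2
from workcell import bot
def snap(n,f):
    s=bot.snapshot(n); cv2.imwrite('pics/'+f,s['image'][:,:,::-1]); return s
def K(s):
    f=210/np.tan(np.radians(s['vertical_fov'])/2)
    return np.array([[f,0,s['cx']],[0,f,s['cy']],[0,0,1.]])
def T(s):
    return np.array(s['camera_from_world'])
def proj(s,P):
    P=np.atleast_2d(P); c=(T(s)@np.c_[P,np.ones(len(P))].T).T[:,:3]*[1,-1,-1]
    return cv2.projectPoints(c,np.zeros(3),np.zeros(3),K(s),np.array(s['D'],float))[0][:,0]
def ray(s,px):
    u=cv2.undistortPoints(np.array([[px]],float),K(s),np.array(s['D'],float))[0,0]
    d=np.array([u[0],-u[1],-1]); M=np.linalg.inv(T(s)); return M[:3,3],M[:3,:3]@d
def atz(s,px,z):
    o,d=ray(s,px); return o+d*(z-o[2])/d[2]
E
python3 - <<'E'
from h import *
import pickle
st=bot.get_state(); print(st)
S={}
for n in ['side','top']:
    s=snap(n,n+'0.png'); S[n]=s
    print(n,s['vertical_fov'],s['cx'],s['cy'],s['D'],np.round(np.linalg.inv(T(s)),3).tolist())
    for q in ['carton_center','flap_left_edge','flap_right_edge','flap_long_edge','packing_board','canister','socket_saver','tube_box','mug']:
        print(n,q,[(np.round(d['centre'],1).tolist(),round(d['confidence'],2)) for d in bot.pinpoint(n,q)[:4]])
pickle.dump(S,open('S0.pkl','wb'))
E
```

```text
{'time': 0.0, 'q': array([ 6.61830697e+01,  1.51683688e+01,  9.19778732e+01, -1.82729515e-03,
        7.29791761e+01, -2.11482126e+00]), 'qd': array([-0.03624563, -0.05450362, -0.05203923, -0.03180675,  0.01527301,
        0.11179022]), 'joint_torque': array([-6.02910575e-06, -5.02115464e+01, -3.56873953e+01,  7.28709670e-02,
        2.97418423e-02, -1.98323919e-04]), 'ee_pos': array([0.2493395 , 0.62651231, 0.23742917]), 'ee_rot': array([-89.99711668,   0.12539715,  68.29843096]), 'contact_force': array([-0.47967596, -0.21733222,  0.26687248]), 'wrist_torque': array([-0.0103868 ,  0.02035178,  0.06085315]), 'opening': 1.0003281498011334}
side 54.23913811856926 280.66213288472943 210.8147684821438 [-0.11909199  0.          0.          0.          0.        ] [[0.992, 0.091, -0.082, 0.432], [-0.123, 0.75, -0.65, -0.748], [0.002, 0.655, 0.755, 0.944], [0.0, 0.0, 0.0, 1.0]]
side carton_center [([226.4, 287.7], 0.86), ([208.2, 348.5], 0.64), ([290.7, 202.9], 0.63), ([182.2, 215.7], 0.59)]
side flap_left_edge [([185.3, 276.6], 0.65)]
side flap_right_edge [([225.2, 302.8], 0.56)]
side flap
[... 418 characters left out ...]
18.49459152036405 [0.02246165 0.         0.         0.         0.        ] [[0.012, 0.996, -0.09, 0.395], [-1.0, 0.012, -0.003, 0.001], [-0.002, 0.09, 0.996, 1.287], [0.0, 0.0, 0.0, 1.0]]
top carton_center [([193.6, 373.8], 0.82), ([288.8, 359.4], 0.73), ([145.7, 282.4], 0.64), ([204.5, 296.7], 0.57)]
top flap_left_edge [([210.3, 266.3], 0.53)]
top flap_right_edge [([196.0, 327.0], 0.59)]
top flap_long_edge [([149.2, 279.6], 0.96), ([300.2, 352.3], 0.87), ([204.6, 380.4], 0.81), ([282.1, 233.3], 0.77)]
top packing_board [([208.2, 294.7], 0.68)]
top canister [([186.6, 239.4], 0.55)]
top socket_saver [([250.3, 282.9], 0.6)]
top tube_box [([162.1, 338.2], 0.57)]
top mug [([227.6, 438.2], 0.88)]
```

View pics/side0.png

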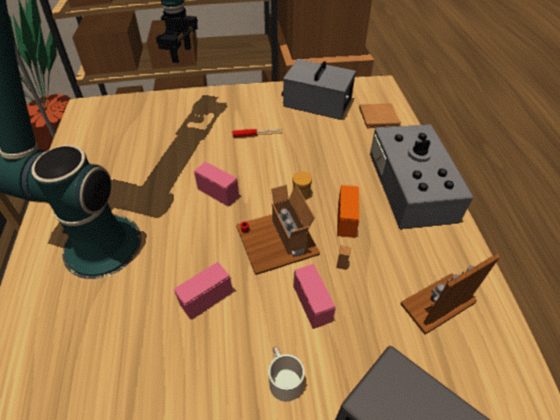

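View pics/top0.png

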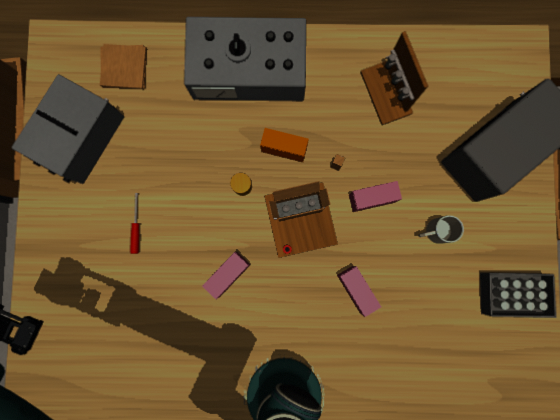

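```bash
python3 - <<'E'
import cv2,numpy as np
a=cv2.imread('pics/top0.png')[165:265,220:360]; b=cv2.imread('pics/side0.png')[170:275,225:365]
a=cv2.resize(a,None,fx=4,fy=4,interpolation=2); b=cv2.resize(b,None,fx=4,fy=4,interpolation=2)
cv2.imwrite('pics/ct0.png',a);cv2.imwrite('pics/cs0.png',b)
E
```

```text
(no output)
```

View pics/ct0.png

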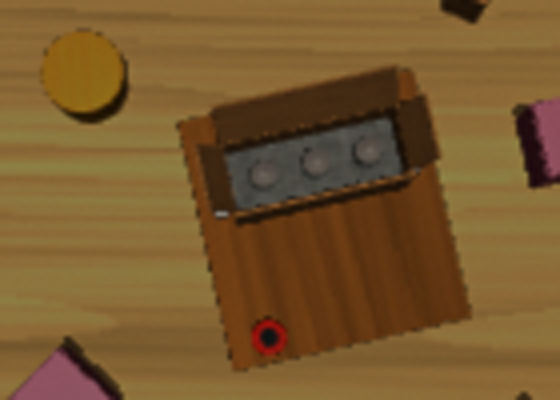

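View pics/cs0.png

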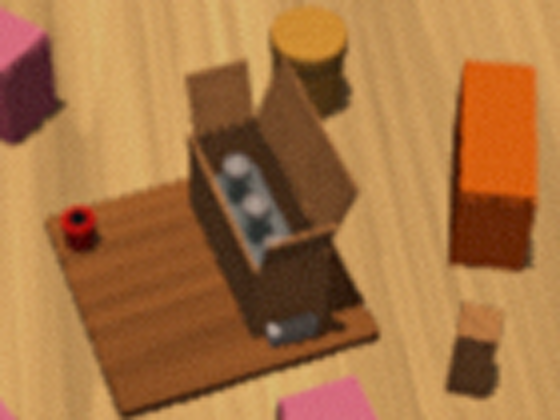

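```bash
cat > fit.py <<'E'
from h import *
import pickle
from scipy.optimize import least_squares
S=pickle.load(open('S0.pkl','rb'))
def tw(p,P):
    c,s_=np.cos(p[2]),np.sin(p[2]); P=np.array(P,float)
    return P@np.array([[c,s_,0],[-s_,c,0],[0,0,1]])+[p[0],p[1],0]
zc=.052
def model(a): # carton-local points, a= L,R,long angles (board frame, z from counter)
    l,r,g=a
    d={}
    for nm,s,t in(('L',1,l),('R',-1,r)):
        for k,x in(('n',-.023),('f',.023)):
            d['h'+nm+k]=[x,s*.0635,zc+.0375]
            d['e'+nm+k]=[x,s*(.0635-.045*np.cos(t)),zc+.0375+.045*np.sin(t)]
    for k,y in(('L',.064),('R',-.064)):
        d['hG'+k]=[.0255,y,zc+.0408]
        d['eG'+k]=[.0255-.052*np.cos(g),y,zc+.0408+.052*np.sin(g)]
    for nx,x in(('n',-.027),('f',.027)):
        for ny,y in(('L',.065),('R',-.065)):
            d['r'+nx+ny]=[x,y,.088]; d['b'+nx+ny]=[x,y,.012]
    for nx,x in(('n',-.13),('f',.06)):
        for ny,y in(('L',.09),('R',-.09)): d['B'+nx+ny]=[x,y,.012]
    return d
E
cat > run1.py <<'E'
from fit import *
ct=lambda u,v:(220+u/4-.4,165+v/4-.4)
cs=lambda u,v:(225+u/4-.4,170+v/4-.4)
obs=[('top','BfL',ct(181,122)),('top','BnL',ct(235,370)),('top','BnR',ct(470,318)),
('side','BnL',cs(47,217)),('side','BnR',cs(125,413)),('side','BfR',cs(378,335)),
('side','eLn',cs(188,74)),('side','eLf',cs(247,62)),('side','eGL',cs(281,55)),('side','eGR',cs(356,190)),
('top','eGL',ct(212,108)),('top','eGR',ct(397,68)),('top','eRn',ct(438,162)),('top','eRf',ct(426,97)),('top','eLn',ct(217,211)),('top','eLf',ct(201,146)),
('side','rnL',cs(193,138)),('side','rnR',cs(259,266))]
def res(v):
    p=v[:3]; m=model(v[3:6]); r=[]
    for n,k,px in obs:
        P=np.array(m[k]); 
        if k[0]!='B': P=P+[v[6],v[7],0]
        r.append(proj(S[n],tw(p,P))[0]-px)
    return np.concatenate(r+[np.array([v[6],v[7]])/.002])
f=least_squares(res,[.44,0,.2,1.6,1.8,1.9,0,0],loss='soft_l1')
v=f.x;print(np.round(v,4),np.degrees(v[2]))
for (n,k,px),e in zip(obs,f.fun.reshape(-1,2)): print(n,k,np.round(e,1))
np.save('v.npy',v)
for n in S:
    im=cv2.imread(f'pics/{n}0.png'); o=(220,165) if n=='top' else (225,170)
    im=cv2.resize(im[o[1]:o[1]+110,o[0]:o[0]+150],None,fx=5,fy=5,interpolation=2)
    m=model(v[3:6])
    for a,b in ['hLn eLn','eLn eLf','eLf hLf','hRn eRn','eRn eRf','eRf hRf','hGL eGL','eGL eGR','eGR hGR','rnL rnR','rnR rfR','rnL rfL','rfL rfR','bnL bnR','rnL bnL','rnR bnR','BnL BnR','BnR BfR','BfR BfL','BfL BnL','rfR bfR','bnR bfR']:
        a,b=a,b
        q=[]
        for k in [a,b] if True else []:
            P=np.array(m[k])+([v[6],v[7],0] if k[0]!='B' else 0)
            q.append(tuple(int(t) for t in (proj(S[n],tw(v[:3],P))[0]-o+.5)*5))
        cv2.line(im,*q,(0,255,0),1)
    cv2.imwrite(f'pics/ov_{n}.png',im)
E
python3 run1.py
```

```text
[ 5.4320e-01 -3.6700e-02  2.3090e-01  1.8669e+00  1.8730e+00  1.9131e+00
  1.0000e-04  8.0000e-04] 13.23244079872939
top BfL [-0.3 -0.5]
top BnL [-0.   0.1]
top BnR [ 1.  -0.2]
side BnL [-0.6 -0.3]
side BnR [-1.2 -0.1]
side BfR [ 0.8 -0.8]
side eLn [-0.7  0.7]
side eLf [ 0.2 -0.4]
side eGL [0.2 0.3]
side eGR [-0.2 -0. ]
top eGL [0.2 0.1]
top eGR [ 0.6 -0.2]
top eRn [ 0.3 -0.5]
top eRf [-0.6 -0.8]
top eLn [-0.3 -0.4]
top eLf [ 0.  -0.7]
side rnL [-1.7 -1.1]
side rnR [-1.6  1.5]Traceback (most recent call last):
  File "run1.py", line 24, in <module>
    for a,b in ['hLn eLn','eLn eLf','eLf hLf','hRn eRn','eRn eRf','eRf hRf','hGL eGL','eGL eGR','eGR hGR','rnL rnR','rnR rfR','rnL rfL','rfL rfR','bnL bnR','rnL bnL','rnR bnR','BnL BnR','BnR BfR','BfR BfL','BfL BnL','rfR bfR','bnR bfR']:
        ^^^
ValueError: too many values to unpack (expected 2)
```

```bash
sed -i "s/for a,b in \[/for ab in [/; s/a,b=a,b/a,b=ab.split()/" run1.py; python3 run1.py|head -1; python3 -c "
import cv2,numpy as np
cv2.imwrite('pics/ov.png',np.hstack([cv2.resize(cv2.imread('pics/ov_%s.png'%n),(400,293),interpolation=3) for n in('top','side')]))"
```

```text
[ 5.4320e-01 -3.6700e-02  2.3090e-01  1.8669e+00  1.8730e+00  1.9131e+00
```

View pics/ov_top.png

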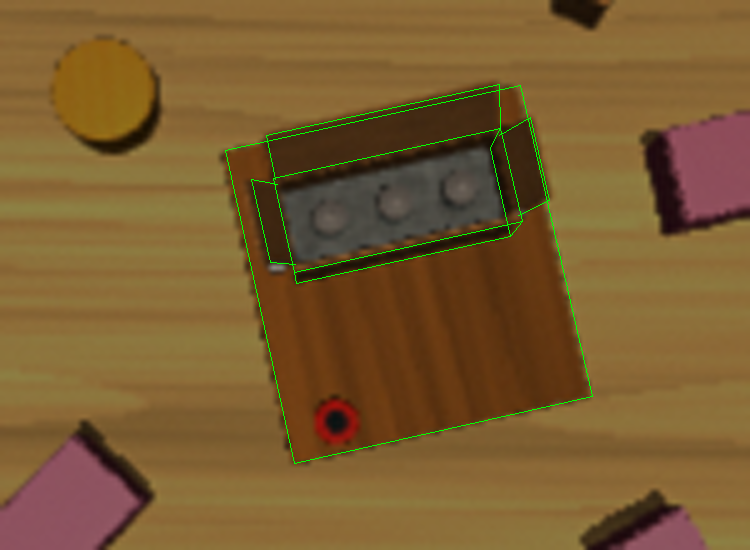

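View pics/ov_side.png

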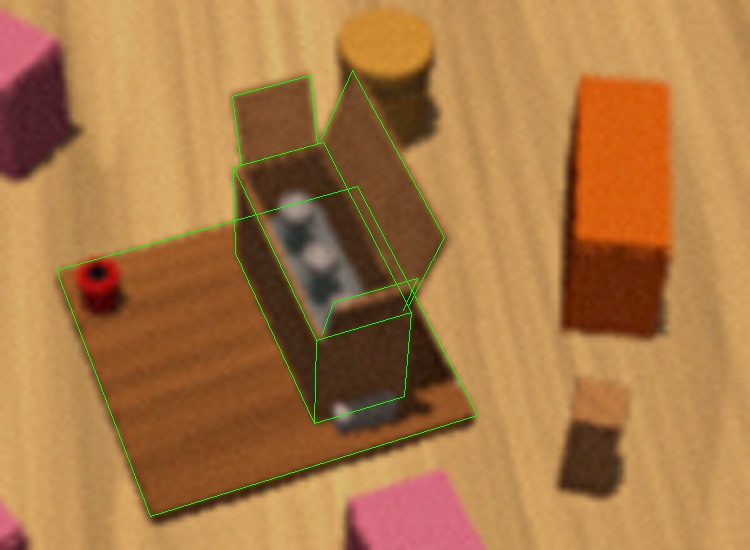

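```bash
cat > g.py <<'E'
from h import *
from scipy.spatial.transform import Rotation as Ro
v=np.load('v.npy'); yaw=v[2]
c0=np.array([v[0],v[1]])+np.array([[np.cos(yaw),-np.sin(yaw)],[np.sin(yaw),np.cos(yaw)]])@v[6:8]
def loc(P):
    d=np.array(P[:2])-c0; c,s=np.cos(yaw),np.sin(yaw)
    return np.array([c*d[0]+s*d[1],-s*d[0]+c*d[1],P[2]])*1000
def to(tgt,show=True): # tgt carton-frame mm
    st=bot.get_state(); p=loc(st['ee_pos']); R=Ro.from_euler('xyz',st['ee_rot'],degrees=True)
    Rt=Ro.from_euler('xyz',[-90,0,np.degrees(yaw)],degrees=True)
    rv=(R.inv()*Rt).as_rotvec(degrees=True)
    c,s=np.cos(yaw),np.sin(yaw); d=np.array(tgt,float)-p
    dw=np.array([c*d[0]-s*d[1],s*d[0]+c*d[1],d[2]])
    print('t',round(st['time'],2),'loc',p.round(1),'turn',rv.round(2),'shift now',R.inv().apply(dw).round(1),'shift when aligned',Rt.inv().apply(dw).round(1),'F',st['contact_force'].round(1),'open',round(st['opening'],3))
E
python3 - <<'E'
from g import *
import pickle
print(c0)
S=pickle.load(open('S0.pkl','rb'))
for n,px in(('canister',(239.4,186.6)),('tube_box',(338.2,162.1)),('socket',(282.9,250.3))):
    print(n,loc(atz(S['top'],px,0.012 if n=='socket' else 0)).round())
to([-3,115,200])
E
```

```text
[ 0.54312695 -0.03594347]
canister [102. 158.   0.]
tube_box [ 110. -149.    0.]
socket [-113.   72.   12.]
t 1.0 loc [-133.9  712.7  238.7] turn [ 0.   55.06 -0.  ] shift now [-415.    38.7 -449.6] shift when aligned [ 130.9   38.7 -597.7] F [ 0.4 -0.3 -0.4] open 1.005
```

>>> arm_command:
  rows:
    - [0, 6.9, 0, -27.7, 0, -30, 255]
    - [0, 6.9, 0, -23.8, 0, -33, 255]
    - [0, 6.9, 0, -19.5, 0, -35.8, 255]
    - [0, 6.9, 0, -15, 0, -37.9, 255]
    - [0, 6.9, 0, -10.7, 0, -39.4, 255]
    - [0, 6.9, 0, -5.8, 0, -40, 255]
    - [0, 6.9, 0, -1, 0, -40, 255]
    - [0, 6.9, 0, 3.9, 0, -40, 255]
  newtons: 20

```text
time: 1.67
ee_pos: [0.3866, 0.3302, 0.2368]
ee_rot: [-89.8, -0.1, 11.5]
contact_force: [0.4, -0.5, 0.1]
opening: 0.417
```

```bash
python3 -c "
from g import *
to([-3,115,200])"
```

```text
t 1.67 loc [-68.5 392.3 236.8] turn [-0.24 -1.71  0.1 ] shift now [  73.7   35.8 -275.4] shift when aligned [  65.5   36.8 -277.3] F [ 0.4 -0.5  0.1] open 0.417
```

>>> arm_command:
  rows:
    - [0, -1, 0, 9, 4, -35, 255]
    - [0, -0.7, 0, 9, 5, -35, 255]
    - [0, 0, 0, 9, 5, -35, 255]
    - [0, 0, 0, 9, 5, -35, 255]
    - [0, 0, 0, 9, 5, -35, 255]
    - [0, 0, 0, 9, 5, -35, 255]
    - [0, 0, 0, 9, 5, -35, 255]
    - [0, 0, 0, 4, 2, -30, 255]

```text
time: 2.33
ee_pos: [0.518, 0.0622, 0.2029]
ee_rot: [-89.7, -0.7, 12.9]
contact_force: [-0.1, 1.0, -0.6]
opening: 0.005
```

```bash
python3 -c "
from g import *
to([-3,115,112])"
```

```text
t 2.33 loc [ -2.  101.3 202.9] turn [-0.3  -0.33  0.75] shift now [-2.2 91.  13.2] shift when aligned [-1.  90.9 13.7] F [-0.1  1.  -0.6] open 0.005
```

>>> arm_command:
  rows:
    - [-0.3, -0.3, 0.7, -2, 0, 18, 255]
    - [0, 0, 0, 0, 30, 0, 255]
    - [0, 0, 0, 0, 30, 0, 255]
    - [0, 0, 0, 0, 25, 0, 255]
    - [0, 0, 0, 0, 0, 0, 255]

```text
time: 2.75
ee_pos: [0.5191, 0.0682, 0.119]
ee_rot: [-90.2, -0.6, 12.2]
contact_force: [-0.8, 0.5, -1.1]
opening: 0.003
```

```bash
python3 -c "
from g import *
snap('side','side1.png')
to([-3,115,112])
a=cv2.imread('pics/side1.png')[110:275,205:365]
cv2.imwrite('pics/cs1.png',cv2.resize(a,None,fx=4,fy=3.6,interpolation=2))"
```

```text
t 2.8 loc [  1.8 106.8 121.3] turn [ 0.27 -1.02  0.72] shift now [-5.   9.2  8.1] shift when aligned [-4.8  9.3  8.2] F [-0.5  0.3 -0.4] open 0.004
```

View pics/cs1.png

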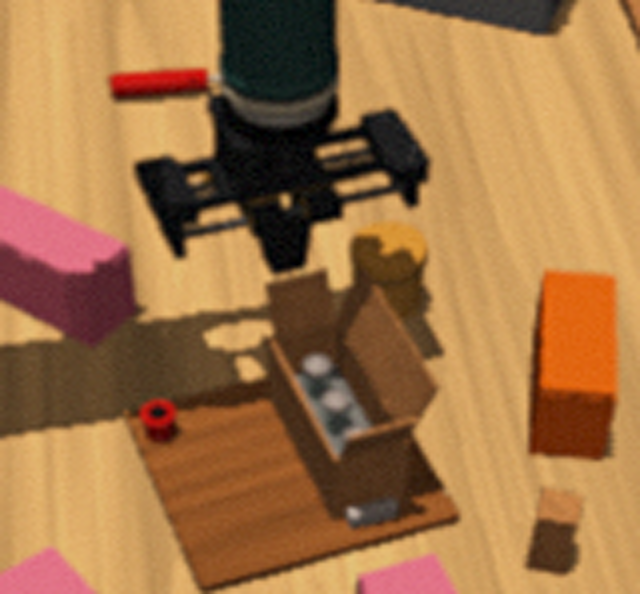

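>>> arm_command:
  rows:
    - [0.3, -1, 0.7, -5, 9, 0, 255]
    - [0, 0, 0, 0, 0, -12, 255]
    - [0, 0, 0, 0, 0, -14, 255]
    - [0, 0, 0, 0, 0, -14, 255]
    - [0, 0, 0, 0, 0, -14, 255]
    - [0, 0, 0, 0, 0, 0, 255]

```text
time: 3.3
ee_pos: [0.5334, 0.0126, 0.12]
ee_rot: [-90.1, -0.6, 13.7]
contact_force: [-0.0, -0.7, 0.2]
opening: 0.005
```

```bash
python3 -c "
from g import *
snap('side','side2.png')
to([-3,40,93])
a=cv2.imread('pics/side2.png')[110:275,205:365]
cv2.imwrite('pics/cs2.png',cv2.resize(a,None,fx=4,fy=3.6,interpolation=2))"
```

```text
t 3.35 loc [  1.9  50.3 120.3] turn [0.02 0.4  0.61] shift now [ -5.2  27.2 -10.2] shift when aligned [ -4.9  27.3 -10.3] F [-0.8  0.2  0.2] open 0.005
```

View pics/cs2.png

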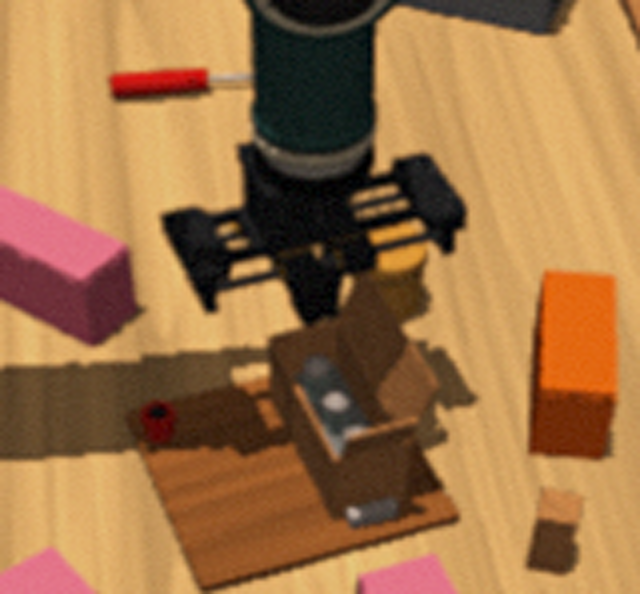

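>>> arm_command:
  rows:
    - [0, 0.4, 0.6, -5, 12, -6, 255]
    - [0, 0, 0, 0, 12, -4, 255]
    - [0, 0, 0, 0, 5, 0, 255]
    - [0, 0, 0, 0, 0, 0, 255]

```text
time: 3.68
ee_pos: [0.5328, 0.0021, 0.0916]
ee_rot: [-90.1, -0.3, 13.2]
contact_force: [-1.2, -0.4, 0.9]
opening: 0.002
```

```bash
python3 -c "
from g import *
to([-3,40,92])"
```

```text
t 3.68 loc [-1.4 39.3 91.6] turn [ 0.09 -0.02  0.28] shift now [-1.6 -0.4  0.6] shift when aligned [-1.6 -0.4  0.7] F [-1.2 -0.4  0.9] open 0.002
```

>>> arm_command:
  rows:
    - [0, 0, 0, 0, 2, 0, 255]
    - [0, 0, 0, 0, 1, 0, 255]

```text
time: 3.85
ee_pos: [0.5333, 0.0022, 0.0911]
ee_rot: [-90.1, -0.2, 13.3]
contact_force: [-4.4, -2.1, 10.6]
opening: 0.004
```

```bash
python3 -c "
from g import *
to([-3,-115,180])
snap('side','side3.png')
a=cv2.imread('pics/side3.png')[110:275,205:365]
cv2.imwrite('pics/cs3.png',cv2.resize(a,None,fx=4,fy=3.6,interpolation=2))"
```

```text
t 3.85 loc [-0.9 39.4 91.1] turn [0.11 0.05 0.22] shift now [  -1.9  -88.6 -154.5] shift when aligned [  -2.1  -88.9 -154.4] F [-4.4 -2.1 10.6] open 0.004
```

View pics/cs3.png

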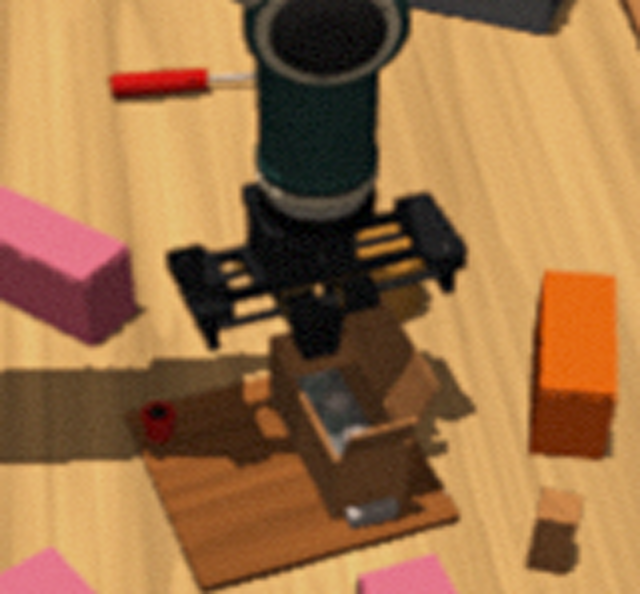

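>>> arm_command:
  rows:
    - [0, 0, 0, 0, -38, 0, 255]
    - [0, 0, 0, 0, -38, 0, 255]
    - [0, 0, 0, -1, -10, -38, 255]
    - [0, 0, 0, -1, 0, -40, 255]
    - [0, 0, 0, 0, 0, -40, 255]
    - [0, 0, 0, 0, 0, -40, 255]
    - [0, 0, 0, 0, 0, -15, 255]
    - [0, 0, 0, 0, 0, 0, 255]

```text
time: 4.57
ee_pos: [0.5716, -0.1673, 0.1798]
ee_rot: [-90.1, -0.0, 14.0]
contact_force: [0.1, 0.2, -0.4]
opening: 0.005
```

```bash
python3 -c "
from g import *
to([-3,-113,112])"
```

```text
t 4.57 loc [  -2.3 -134.4  179.8] turn [0.09 0.76 0.01] shift now [-0.4 67.7 21.5] shift when aligned [-0.7 67.8 21.4] F [ 0.1  0.2 -0.4] open 0.005
```

>>> arm_command:
  rows:
    - [0, 0.7, 0, 0, 25, 10, 255]
    - [0, 0, 0, 0, 25, 6, 255]
    - [0, 0, 0, 0, 18, 0, 255]
    - [0, 0, 0, 0, 0, 0, 255]

```text
time: 4.9
ee_pos: [0.5681, -0.1488, 0.11]
ee_rot: [-90.0, -0.1, 13.1]
contact_force: [-1.5, -0.2, -0.0]
opening: 0.008
```

```bash
python3 -c "
from g import *
to([-3,-52,112])"
```

```text
t 4.9 loc [  -1.5 -115.5  110. ] turn [-0.02 -0.14  0.1 ] shift now [-1.6 -2.  63.5] shift when aligned [-1.5 -2.  63.5] F [-1.5 -0.2 -0. ] open 0.008
```

>>> arm_command:
  rows:
    - [0, 0, 0, -1, 0, 14, 255]
    - [0, 0, 0, 0, 0, 14, 255]
    - [0, 0, 0, 0, 0, 14, 255]
    - [0, 0, 0, 0, -2, 14, 255]
    - [0, 0, 0, 0, 0, 10, 255]
    - [0, 0, 0, 0, 0, 0, 255]

```text
time: 5.4
ee_pos: [0.5501, -0.0736, 0.115]
ee_rot: [-89.9, -0.2, 13.3]
contact_force: [-0.9, 0.8, -0.7]
opening: 0.005
```

```bash
python3 -c "
from g import *
to([-3,-40,92])
snap('side','side4.png')
a=cv2.imread('pics/side4.png')[110:275,205:365]
cv2.imwrite('pics/cs4.png',cv2.resize(a,None,fx=4,fy=3.6,interpolation=2))"
```

```text
t 5.4 loc [ -1.9 -38.3 115. ] turn [-0.1   0.05  0.16] shift now [-1.2 23.  -1.8] shift when aligned [-1.1 23.  -1.7] F [-0.9  0.8 -0.7] open 0.005
```

View pics/cs4.png

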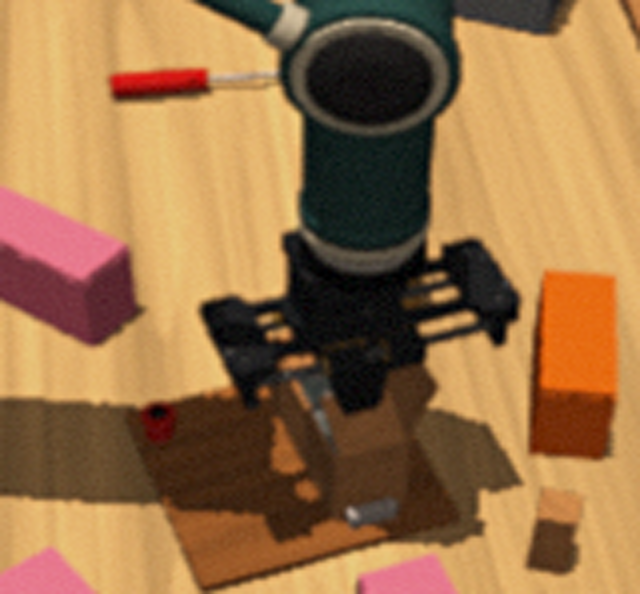

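>>> arm_command:
  rows:
    - [0, 0, 0, 0, 11, -2, 255]
    - [0, 0, 0, 0, 11, 0, 255]
    - [0, 0, 0, 0, 3, 0, 255]
    - [0, 0, 0, 0, 1, 0, 255]

```text
time: 5.78
ee_pos: [0.5539, -0.0761, 0.0908]
ee_rot: [-90.0, -0.5, 13.3]
contact_force: [-5.8, 3.5, 22.0]
opening: 0.005
```

```bash
python3 -c "
from g import *
to([-3,-40,92])"
```

```text
t 5.78 loc [  1.2 -41.6  90.8] turn [0.05 0.11 0.53] shift now [-4.2 -1.2  1.6] shift when aligned [-4.2 -1.2  1.6] F [-5.8  3.5 22. ] open 0.005
```

>>> arm_command:
  rows:
    - [0, 0, 0, 0, -38, 0, 255]
    - [0, 0, 0, 0, -38, 0, 255]
    - [0, 0, 0, 0, -10, 10, 255]
    - [0, 0, 0, 32, 0, 12, 255]
    - [0, 0, 0, 35, 0, 12, 255]
    - [0, 0, 0, 30, 0, 5, 255]
    - [0, 0, 0, 0, 0, 0, 255]

```text
time: 6.37
ee_pos: [0.6377, -0.0178, 0.1733]
ee_rot: [-89.8, 0.0, 12.7]
contact_force: [0.5, 0.1, 0.0]
opening: 0.004
```

```bash
python3 -c "
from g import *
to([95,0,115])
snap('side','side5.png')
a=cv2.imread('pics/side5.png')[110:275,205:365]
cv2.imwrite('pics/cs5.png',cv2.resize(a,None,fx=4,fy=3.6,interpolation=2))"
```

```text
t 6.37 loc [ 96.3  -4.  173.3] turn [-0.2 -0.5 -0. ] shift now [-1.3 58.4  3.8] shift when aligned [-1.3 58.3  4. ] F [0.5 0.1 0. ] open 0.004
```

View pics/cs5.png

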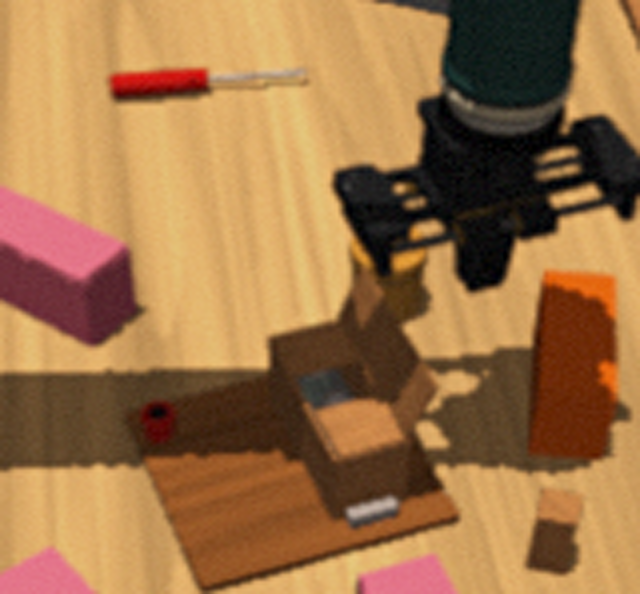

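>>> arm_command:
  rows:
    - [0, -0.5, 0, 0, 22, 3, 255]
    - [0, 0, 0, 0, 22, 0, 255]
    - [0, 0, 0, 0, 14, 0, 255]
    - [0, 0, 0, -10, 0, 0, 255]
    - [0, 0, 0, -14, 0, 0, 255]
    - [0, 0, 0, 0, 0, 0, 255]

```text
time: 6.92
ee_pos: [0.6027, -0.0236, 0.1047]
ee_rot: [-89.6, 1.0, 13.1]
contact_force: [0.8, -0.9, -0.1]
opening: 0.005
```

```bash
python3 -c "
from g import *
to([16,0,118])"
```

```text
t 6.92 loc [ 60.8  -1.6 104.7] turn [-0.37 -0.09 -0.98] shift now [-45.  -12.5   1.6] shift when aligned [-44.8 -13.3   1.6] F [ 0.8 -0.9 -0.1] open 0.005
```

>>> arm_command:
  rows:
    - [-0.4, 0, -1, -2, -13, 1, 255]
    - [0, 0, 0, -12, -2, 0, 255]
    - [0, 0, 0, -12, 0, 0, 255]
    - [0, 0, 0, -10, 0, 0, 255]
    - [0, 0, 0, 0, 0, 0, 255]

```text
time: 7.33
ee_pos: [0.5617, -0.0331, 0.1164]
ee_rot: [-89.9, 0.3, 12.9]
contact_force: [-0.6, 1.1, -0.9]
opening: 0.006
```

```bash
python3 -c "
from g import *
to([5,0,95])
snap('side','side6.png')
a=cv2.imread('pics/side6.png')[110:275,205:365]
cv2.imwrite('pics/cs6.png',cv2.resize(a,None,fx=4,fy=3.6,interpolation=2))"
```

```text
t 7.33 loc [ 18.7  -1.5 116.4] turn [-0.05 -0.31 -0.27] shift now [-13.6  21.5   1.4] shift when aligned [-13.7  21.4   1.5] F [-0.6  1.1 -0.9] open 0.006
```

View pics/cs6.png

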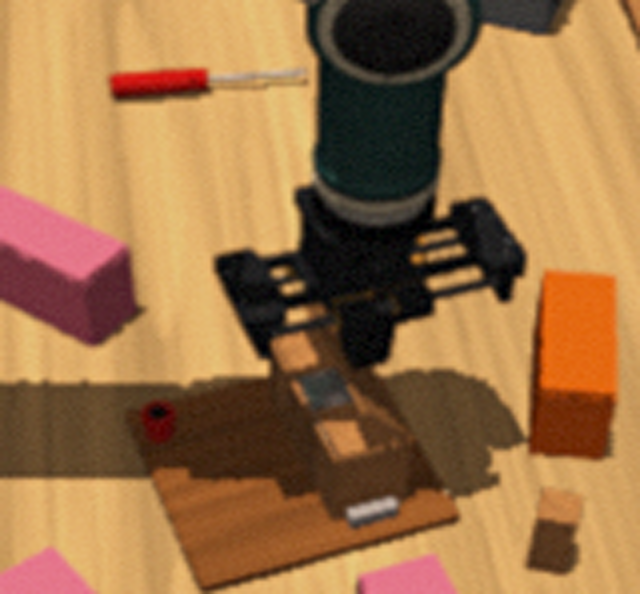

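>>> arm_command:
  rows:
    - [0, 0, 0, -8, 7, 1, 255]
    - [0, 0, 0, -5, 9, 0, 255]
    - [0, 0, 0, 0, 6, 0, 255]
    - [0, 0, 0, 0, 2, 0, 255]

```text
time: 7.72
ee_pos: [0.5513, -0.0355, 0.0942]
ee_rot: [-90.0, -0.1, 12.9]
contact_force: [-7.3, 2.1, 28.3]
opening: 0.009
```

```bash
python3 -c "
from g import *
to([0,0,95])"
```

```text
t 7.72 loc [ 8.  -1.4 94.2] turn [ 0.04 -0.36  0.09] shift now [-8.  -0.9  1.3] shift when aligned [-8.  -0.8  1.4] F [-7.3  2.1 28.3] open 0.009
```

>>> arm_command:
  rows:
    - [0, 0, 0, 0, -25, 0, 255]
    - [0, 0, 0, 0, -30, 0, 0]
    - [0, -0.3, 0, -8, 0, 1, 0]
    - [0, 0, 0, 0, 0, 0, 0]
    - [0, 0, 0, 0, 0, 0, 0]
    - [0, 0, 0, 0, 0, 0, 0]
    - [0, 0, 0, 0, 0, 0, 0]
    - [0, 0, 0, 0, 0, 0, 0]
  newtons: 30

```text
time: 8.38
ee_pos: [0.5403, -0.0355, 0.1433]
ee_rot: [-89.8, 0.4, 13.2]
contact_force: [-0.3, 0.6, 0.2]
opening: 0.508
```

```bash
python3 -c "
from g import *
import pickle
pickle.dump({n:snap(n,n+'7.png') for n in('side','top')},open('S7.pkl','wb'))
to([0,0,50])
a=cv2.imread('pics/side7.png')[110:275,205:365]
cv2.imwrite('pics/cs7.png',cv2.resize(a,None,fx=4,fy=3.6,interpolation=2))
a=cv2.imread('pics/top7.png')[165:265,220:360]
cv2.imwrite('pics/ct7.png',cv2.resize(a,None,fx=4,fy=4,interpolation=2))"
```

```text
t 8.48 loc [ -2.7   1.2 143.3] turn [-0.18 -0.03 -0.46] shift now [ 3.5 93.3 -1.5] shift when aligned [ 2.7 93.3 -1.2] F [ 0.2 -0.6  0.6] open 0.604
```

View pics/cs7.png

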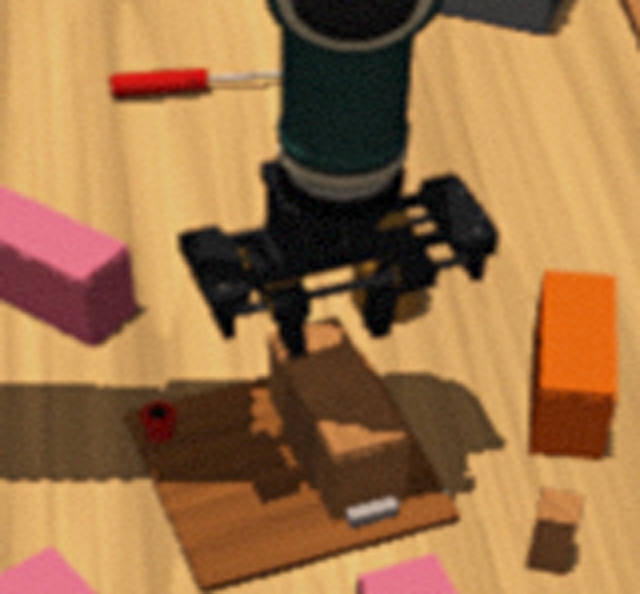

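View pics/ct7.png

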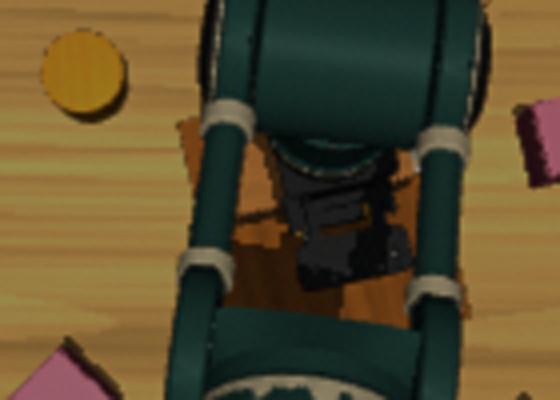

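```bash
python3 - <<'E'
from fit import *
S=pickle.load(open('S7.pkl','rb'));v=np.load('v.npy')
im=cv2.imread('pics/side7.png');o=(255,175)
im=cv2.resize(im[o[1]:o[1]+90,o[0]:o[0]+90],None,fx=6.5,fy=6.5,interpolation=2)
m=model([0,0,0])
for nx in 'nf':
  for ny in 'LR': m['t'+nx+ny]=[m['r'+nx+ny][0],m['r'+nx+ny][1],.094]
for ab in ['bnL bnR','bnR bfR','tnL tnR','tnR tfR','tfL tfR','tnL tfL','tnR bnR','tfR bfR','BnR BfR','BfR BfL']:
    q=[]
    for k in ab.split():
        P=np.array(m[k])+([v[6],v[7],0] if k[0]!='B' else 0)
        q.append(tuple(int(t) for t in (proj(S['side'],tw(v[:3],P))[0]-o+.5)*6.5))
    cv2.line(im,*q,(0,255,0),1)
cv2.imwrite('pics/ov7.png',im)
E
```

```text
(no output)
```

View pics/ov7.png

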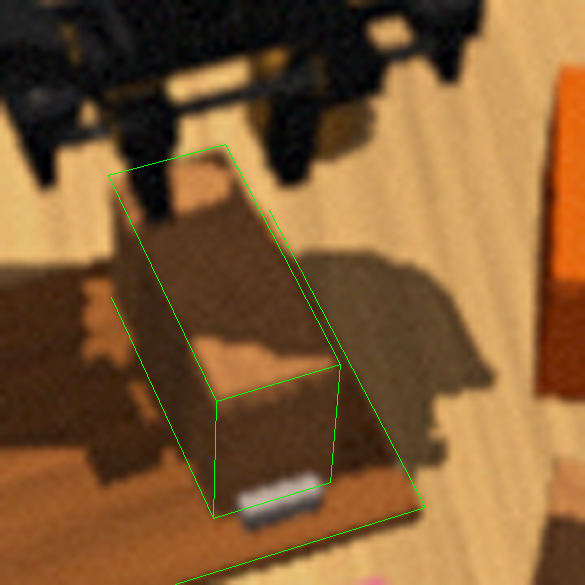

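>>> arm_command:
  rows:
    - [-0.2, 0, -0.4, 4, 0, -1, 0]
    - [0, 0, 0, 0, 0, 0, 0]
    - [0, 0, 0, 0, 0, 0, 0]
    - [0, 0, 0, 0, 0, 0, 0]
    - [0, 0, 0, 0, 0, 0, 0]

```text
time: 8.9
ee_pos: [0.5445, -0.0354, 0.1419]
ee_rot: [-90.0, 0.1, 13.2]
contact_force: [0.3, -0.2, -0.5]
opening: 0.977
```

```bash
python3 -c "
from g import *
to([1,0,48])"
```

```text
t 8.9 loc [  1.4   0.2 141.9] turn [ 0.01 -0.03 -0.12] shift now [-0.2 93.9 -0.2] shift when aligned [-0.4 93.9 -0.2] F [ 0.3 -0.2 -0.5] open 0.977
```

>>> arm_command:
  rows:
    - [0, 0, 0, 0, 20, 0, 0]
    - [0, 0, 0, 0, 20, 0, 0]
    - [0, 0, 0, 0, 20, 0, 0]
    - [0, 0, 0, 0, 20, 0, 0]
    - [0, 0, 0, 0, 10, 0, 0]
    - [0, 0, 0, 0, 0, 0, 0]

```text
time: 9.4
ee_pos: [0.5481, -0.0359, 0.0524]
ee_rot: [-90.2, -0.3, 13.2]
contact_force: [0.5, -0.8, -0.4]
opening: 0.999
```

```bash
python3 -c "
from g import *
to([1,0,48])"
```

```text
t 9.4 loc [ 4.9 -1.1 52.4] turn [ 0.17 -0.03  0.34] shift now [-3.9  4.3  1.1] shift when aligned [-3.9  4.4  1.1] F [ 0.5 -0.8 -0.4] open 0.999
```

Now straddling the carton with no contact; lower slightly, re-centre, and close.

>>> arm_command:
  rows:
    - [0, 0, 0.3, -4, 4, 1, 0]
    - [0, 0, 0, 0, 0, 0, 0]
    - [0, 0, 0, 0, 0, 0, 255]
    - [0, 0, 0, 0, 0, 0, 255]
    - [0, 0, 0, 0, 0, 0, 255]
    - [0, 0, 0, 0, 0, 0, 255]
    - [0, 0, 0, 0, 0, 0, 255]
    - [0, 0, 0, 0, 0, 0, 255]
  newtons: 35

```text
time: 10.07
ee_pos: [0.5461, -0.0362, 0.0526]
ee_rot: [-90.3, -0.3, 13.2]
contact_force: [-0.0, 0.1, -4.4]
opening: 0.608
```

>>> arm_command:
  rows:
    - [0, 0, 0, 0, 0, 0, 255]
    - [0, 0, 0, 0, 0, 0, 255]
    - [0, 0, 0, 0, 0, 0, 255]
    - [0, 0, 0, 0, 0, 0, 255]

```text
time: 10.4
ee_pos: [0.5461, -0.0362, 0.0525]
ee_rot: [-90.3, -0.3, 13.2]
contact_force: [0.0, -1.1, -1.0]
opening: 0.61
```

```bash
python3 -c "
from g import *
to([1,0,148])"
```

```text
t 10.4 loc [ 2.8 -0.9 52.5] turn [ 0.28 -0.03  0.3 ] shift now [ -1.3 -95.5   0.5] shift when aligned [ -1.8 -95.5   0.9] F [ 0.  -1.1 -1. ] open 0.61
```

>>> arm_command:
  rows:
    - [0, 0, 0, 0, -4, 0, 255]
    - [0, 0, 0, 0, -6, 0, 255]
    - [0, 0, 0, 0, -10, 0, 255]
    - [0, 0, 0, 0, -10, 0, 255]
    - [0, 0, 0, 0, -10, 0, 255]
    - [0, 0, 0, 0, -10, 0, 255]
    - [0, 0, 0, 0, -10, 0, 255]
    - [0, 0, 0, 0, -10, 0, 255]
  newtons: 40

```text
time: 11.07
ee_pos: [0.5421, -0.0354, 0.1254]
ee_rot: [-90.1, 0.1, 13.2]
contact_force: [-0.0, 0.0, -4.0]
opening: 0.61
```

```bash
python3 -c "
from g import *
to([1,0,152])"
```

```text
t 11.07 loc [ -0.9   0.7 125.4] turn [ 0.12 -0.03 -0.13] shift now [  1.8 -26.6  -0.8] shift when aligned [  1.9 -26.6  -0.7] F [-0.  0. -4.] open 0.61
```

>>> arm_command:
  rows:
    - [0, 0, 0, 0, -8, 0, 255]
    - [0, 0, 0, 0, -8, 0, 255]
    - [0, 0, 0, 0, -6, 0, 255]
    - [0, 0, 0, 0, -4, 0, 255]
    - [0, 0, 0, 0, 0, 0, 255]
    - [0, 0, 0, 0, 0, 0, 255]
    - [0, 0, 0, 0, 0, 0, 255]
    - [0, 0, 0, 0, 0, 0, 255]

```text
time: 11.73
ee_pos: [0.5441, -0.0355, 0.1585]
ee_rot: [-90.2, -0.2, 13.2]
contact_force: [0.1, 0.2, -3.7]
opening: 0.611
```

```bash
python3 -c "
from g import *
to([1,0,152])
snap('side','side8.png')
a=cv2.imread('pics/side8.png')[90:275,205:365]
cv2.imwrite('pics/cs8.png',cv2.resize(a,None,fx=3.2,fy=3.2,interpolation=2))
w=bot.snapshot('wrist');cv2.imwrite('pics/w8.png',w['image'][:,:,::-1])"
```

```text
t 11.73 loc [  1.    0.2 158.5] turn [ 0.24 -0.03  0.22] shift now [-0.   6.5 -0.1] shift when aligned [-0.   6.5 -0.2] F [ 0.1  0.2 -3.7] open 0.611
```

View pics/cs8.png

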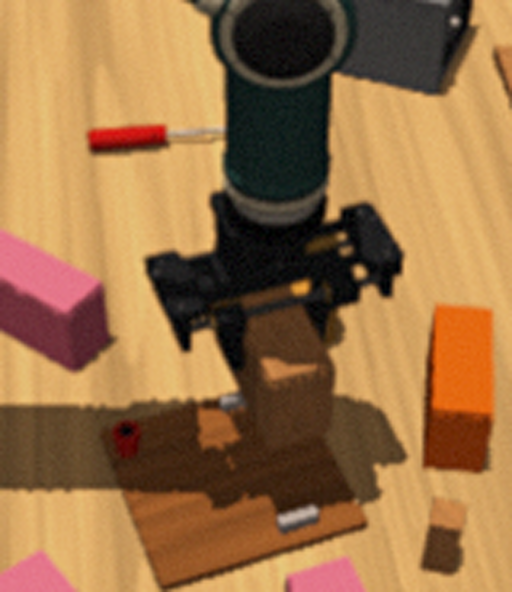

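View pics/w8.png

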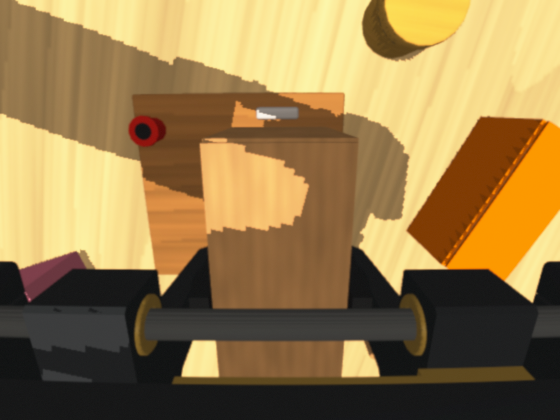

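```bash
python3 - <<'E'
from g import *
st=bot.get_state(); s=bot.snapshot('wrist')
R=Ro.from_euler('xyz',st['ee_rot'],degrees=True).as_matrix()
M=np.eye(4);M[:3,:3]=R;M[:3,3]=st['ee_pos']
s['camera_from_world']=np.linalg.inv(M@np.array(s['T_tool_cam']))
im=np.ascontiguousarray(s['image'][:,:,::-1])
def W(x,y,z):
    c,s_=np.cos(yaw),np.sin(yaw); return [c0[0]+c*x-s_*y,c0[1]+s_*x+c*y,z]
h=.106
def L(P,col):
    q=proj(s,np.array([W(*p) for p in P]))
    cv2.polylines(im,[q.round().astype(int)],True,col,1)
L([(-.027,.065,.094+h),(.027,.065,.094+h),(.027,-.0,.094+h),(-.027,-.0,.094+h)],(0,255,0))
L([(-.027,.065,.012+h),(.027,.065,.012+h)],(255,255,0))
L([(-.13,.09,.012),(.06,.09,.012),(.06,0,.012),(-.13,0,.012)],(255,0,255))
cv2.imwrite('pics/w9.png',im); print(st['time'],st['contact_force'],st['wrist_torque'])
E
```

```text
11.8333 [ 0.25011092 -0.12070768 -3.87847736] [-0.05836343  0.03043419 -0.03113056]
```

View pics/w9.png

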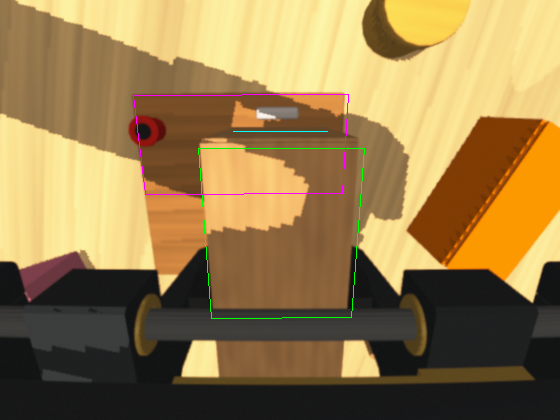

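```bash
python3 - <<'E'
import cv2,numpy as np
im=cv2.imread('pics/w8.png')
a=cv2.resize(im[110:180,185:375],None,fx=4,fy=4,interpolation=2)
b=cv2.resize(im[230:310,185:375],None,fx=4,fy=4,interpolation=2)
cv2.imwrite('pics/wz.png',np.vstack([a,b]))
im=cv2.imread('pics/side8.png')
cv2.imwrite('pics/sz.png',cv2.resize(im[170:240,270:320],None,fx=8,fy=8,interpolation=2))
E
```

```text
(no output)
```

View pics/wz.png

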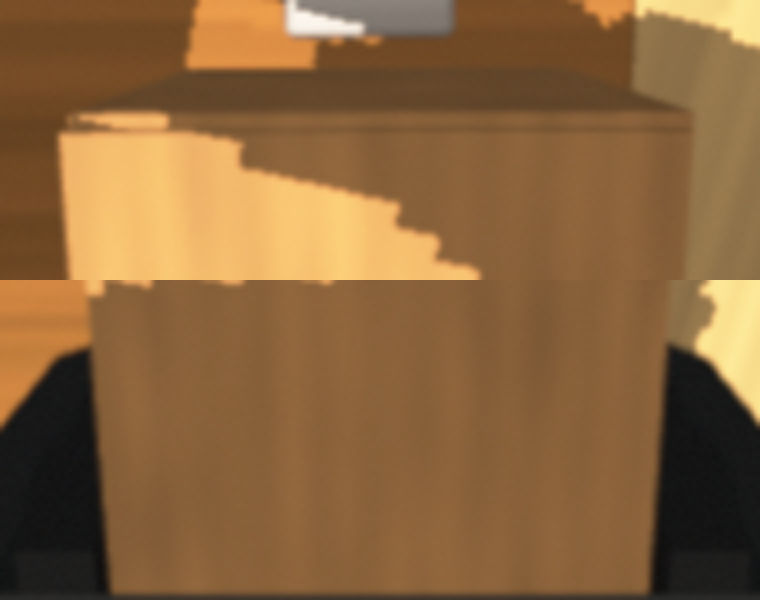

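View pics/sz.png

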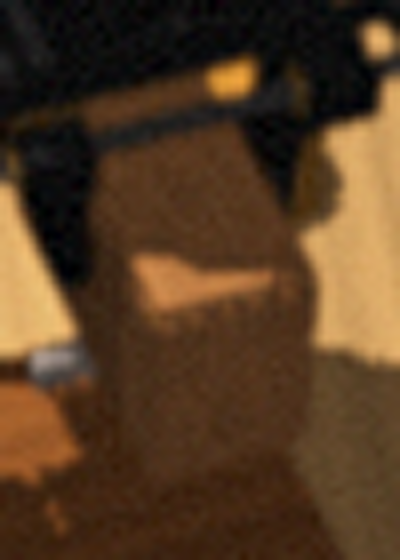

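```bash
python3 - <<'E'
from g import *
from scipy.optimize import least_squares
st=bot.get_state(); s=bot.snapshot('wrist'); print(st['time'])
R=Ro.from_euler('xyz',st['ee_rot'],degrees=True).as_matrix()
M=np.eye(4);M[:3,:3]=R;M[:3,3]=st['ee_pos']
s['camera_from_world']=np.linalg.inv(M@np.array(s['T_tool_cam']))
f=K(s)[0,0];print('f',f,'cam world',np.linalg.inv(s['camera_from_world'])[:3,3])
z=lambda u,v:(185+u/4-.4,110+v/4-.4)
z2=lambda u,v:(185+u/4-.4,230+(v-280)/4-.4)
obs=[((-.0265,.064,.042),z(60,131)),((.0265,.064,.042),z(692,131)),((-.027,.065,-.04),z(188,69)),((.027,.065,-.04),z(560,69)),((-.027,.065,.036),z(68,113)),((.027,.065,.036),z(691,112))]
ed=[(-.0265,z2(109,590)),(.0265,z2(652,590)),(-.0265,z2(90,300)),(.0265,z2(667,300))]
def pose(v,P):
    Q=Ro.from_euler('xyz',v[3:6]).apply(np.array(P)); c,s_=np.cos(yaw),np.sin(yaw)
    Q=Q+v[:3]
    return np.c_[c0[0]+c*Q[:,0]-s_*Q[:,1],c0[1]+s_*Q[:,0]+c*Q[:,1],Q[:,2]]
def res(v):
    r=(proj(s,pose(v,[o[0] for o in obs]))-[o[1] for o in obs]).ravel()
    e=[]
    for x,(u,w) in ed:
        q=proj(s,pose(v,[(x,.04,.042),(x,0,.042)])); t=(w-q[0,1])/(q[1,1]-q[0,1]); e.append(q[0,0]+t*(q[1,0]-q[0,0])-u)
    return np.r_[r,e]
g=least_squares(res,[0,0,.158,0,0,0],x_scale=[.01]*3+[.1]*3)
J=g.jac;cov=np.linalg.inv(J.T@J);print(g.x.round(4),np.sqrt(np.diag(cov)).round(4));print(g.fun.round(1))
E
```

```text
11.8833
f 313.8980505319559 cam world [0.52503365 0.0388291  0.30292688]
[-8.000e-04  2.400e-03  1.553e-01 -3.000e-03  7.000e-03  1.000e-04] [0.0003 0.0002 0.0006 0.0052 0.0057 0.0039]
[-0.   0.2  1.1 -0.2  0.2  0.1 -0.1 -0.1  0.4  0.1 -1.3 -0.   0.3 -0.7
 -0.7  0.9]
```

>>> arm_command:
  rows:
    - [0, 0, 0, 0, 0, 0, 255]
    - [0, 0, 0, 0, 0, 0, 255]
    - [0, 0, 0, 0, 0, 0, 255]
    - [0, 0, 0, 0, 0, 0, 255]
    - [0, 0, 0, 0, 0, 0, 255]
    - [0, 0, 0, 0, 0, 0, 255]
    - [0, 0, 0, 0, 0, 0, 255]
    - [0, 0, 0, 0, 0, 0, 255]

```text
time: 12.6
ee_pos: [0.5437, -0.0355, 0.1576]
ee_rot: [-90.2, -0.1, 13.2]
contact_force: [1.0, -0.7, -3.6]
opening: 0.611
```

>>> arm_command:
  rows:
    - [0, 0, 0, 0, 0, 0, 255]
    - [0, 0, 0, 0, 0, 0, 255]
    - [0, 0, 0, 0, 0, 0, 255]
    - [0, 0, 0, 0, 0, 0, 255]
    - [0, 0, 0, 0, 0, 0, 255]
    - [0, 0, 0, 0, 0, 0, 255]
    - [0, 0, 0, 0, 0, 0, 255]
    - [0, 0, 0, 0, 0, 0, 255]

```text
time: 13.27
ee_pos: [0.5438, -0.0355, 0.1577]
ee_rot: [-90.2, -0.1, 13.2]
contact_force: [-0.6, 0.2, -4.7]
opening: 0.609
```

>>> arm_command:
  rows:
    - [0, 0, 0, 0, 0, 0, 255]
    - [0, 0, 0, 0, 0, 0, 255]
    - [0, 0, 0, 0, 0, 0, 255]
    - [0, 0, 0, 0, 0, 0, 255]
    - [0, 0, 0, 0, 0, 0, 255]
    - [0, 0, 0, 0, 0, 0, 255]
    - [0, 0, 0, 0, 0, 0, 255]
    - [0, 0, 0, 0, 0, 0, 255]

```text
time: 13.93
ee_pos: [0.5437, -0.0355, 0.1577]
ee_rot: [-90.2, -0.1, 13.2]
contact_force: [-0.4, 0.3, -3.9]
opening: 0.61
```

>>> arm_command:
  rows:
    - [0, 0, 0, 0, 0, 0, 255]
    - [0, 0, 0, 0, 0, 0, 255]
    - [0, 0, 0, 0, 0, 0, 255]
    - [0, 0, 0, 0, 0, 0, 255]
    - [0, 0, 0, 0, 0, 0, 255]
    - [0, 0, 0, 0, 0, 0, 255]
    - [0, 0, 0, 0, 0, 0, 255]
    - [0, 0, 0, 0, 0, 0, 255]

```text
time: 14.6
ee_pos: [0.5437, -0.0355, 0.1577]
ee_rot: [-90.2, -0.1, 13.2]
contact_force: [-0.2, -0.2, -5.0]
opening: 0.611
```

>>> arm_command:
  rows:
    - [0, 0, 0, 0, 0, 0, 255]
    - [0, 0, 0, 0, 0, 0, 255]
    - [0, 0, 0, 0, 0, 0, 255]
    - [0, 0, 0, 0, 0, 0, 255]
    - [0, 0, 0, 0, 0, 0, 255]
    - [0, 0, 0, 0, 0, 0, 255]
    - [0, 0, 0, 0, 0, 0, 255]
    - [0, 0, 0, 0, 0, 0, 255]

```text
time: 15.27
ee_pos: [0.5437, -0.0355, 0.1577]
ee_rot: [-90.2, -0.1, 13.2]
contact_force: [1.2, 0.2, -4.5]
opening: 0.611
```

```bash
python3 -c "
from g import *
to([1,0,152]); print(np.abs(bot.get_state()['qd']).max())
snap('wrist','w10.png');snap('side','side10.png')
a=cv2.imread('pics/w10.png');b=cv2.imread('pics/side10.png')
cv2.imwrite('pics/fin.png',np.hstack([cv2.resize(a,(400,300)),cv2.resize(b,(400,300))]))"
```

```text
t 15.27 loc [  0.7   0.3 157.7] turn [ 0.22 -0.03  0.15] shift now [ 0.3  5.7 -0.2] shift when aligned [ 0.3  5.7 -0.3] F [ 1.2  0.2 -4.5] open 0.611
0.07068953739499692
```

View pics/fin.png

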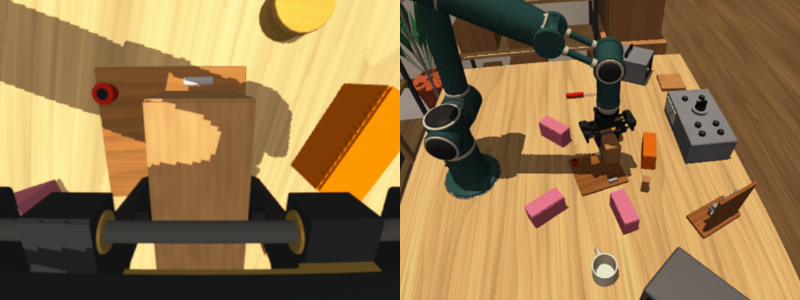

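The carton is closed, level and still in the air (held over 3.5 s), and the other things are in their places.

```bash
python3 -c "
from workcell import bot
print(bot.job_done())"
```

```text
the job is handed in; nothing more can be done
None
```

I folded both short end flaps flat, folded the long flap down over them, then gripped the carton across its long walls and lifted it. I held it for more than 3.5 s and handed the job in at about 15.4 s with the carton still in the gripper. No verdict was reported.

- **Flaps:** each one met firm contact at its flat height. The end flaps stopped at 91 mm with 11 and 22 N, and the long flap at 94 mm with 28 N. The pictures taken afterwards show all three closed.
- **Height and level:** a fit of the carton in the wrist picture, taken before the final hold, puts its middle 155 mm above the counter. That is about 103 mm of lift, with a tilt under 0.01 rad. The arm's own travel gives 105–106 mm, which agrees within the calibration.
- **Stillness and grip:** the tool pose stayed within 0.1 mm through the hold. The opening of 0.61 (54 mm) matches the carton's width, and the grip was set to 40 N.
- **Other things on the counter:** all look unmoved in the last side picture. I checked this by eye only.
- **Disagreement:** a first rough overlay in the wrist picture was off by a few pixels and hinted at a tilt. The proper fit showed about 2 mm of sideways offset instead.

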